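# Fit the rover's battery pack and screw it down

## Task

Fit the black battery pack into the bay on the rover's sloping deck: hook its steel lip under the orange bar at the tail end first, then rock the other end down until the sprung latch clicks over it and the pack lies flat in the bay. Then screw the pack's orange knob clockwise, with as many fresh grips as it takes, until it is fully home, and let go, leaving the other things on the table where they are.

Things in the scene. Friction and masses are not known exactly. Their poses are not given: they have to be found in the camera images.
- pack_grip (a point): Centre of the yellow rib (50 x 16, top 14 above this point) by which to hold the loose black battery pack, 0.35 to 0.6 kg. Pack x runs from steel lip to orange knob, z out of its top. From here: underside z -56; black body 154 x 64 x 34, x -70 to +84, top z -22; foot ridge (meets the latch) x +95, z -46; knob axis x +72, y 0. Starts flat on the table, upright.
- pack_lip (a point): Tip of the pack's steel lip (44 wide, 6 thick, projecting 16 from the body): x -86, y 0, z -47 mm from pack_grip in the pack's axes, 9 above the underside, at mid-thickness.
- bay: Grey battery bay on the fixed rover's deck, which slopes 22 degrees, low end towards the robot. Origin: middle of its floor, 145 above the table; x up the slope from orange hook bar to orange latch, y across, z square out of the floor. Two cheeks, 14 high, stand 70 apart. To enter, tip the pack 12 degrees more than the floor, lip down, and slide the lip along the pack's own x.
- bay_home (a point): Where pack_grip lies, with the same axes, once the pack is fully fitted: x -10, y 0, z +56 mm in the bay's axes (1 mm of play towards the tail, 3 to each side). The lip tip is then at bay x -96, z 9; rock the pack about that point.
- bay_bar (a point): Middle of the orange hook bar, 10 diameter, 84 long, along the bay's y at bay x -91, z 23 mm: 18 of free height under it. A steel back stop 16 high stands behind it, its face at bay x -97.
- latch (a joint): Sprung latch at the nose end of the bay, rad. 0 = at rest. The pack's foot pushes it about 0.05 to 0.15 open in passing (5 to 10 N at the knob end), then it springs back to near 0 above the foot ridge. Its nose bar is 14 diameter, at bay x 88, z 20 mm.
- knob (a joint): Turn of the pack's orange knob, rad: grows clockwise seen from above; 0 = fully unscrewed, 9.42 (one and a half turns) = fully home at its stop. Starts between 0 and 1.5, stays where it is left, takes about 0.04 N m to turn and moves 5 mm into the pack each turn.
- knob_grip (a point): Centre, half-way up, of the knurled orange knob, 38 diameter, 28 high; grip it round the rim, the tool along the pack's z. It lies x +72, y 0 from pack_grip and z +16 mm (unscrewed) to +8.5 (home). Nearest thing at its height: the rib's end, 47 from its axis. Its x and y turn with the knob; z points out of the pack.
- driver: Bystander, to be left alone: a red-handled screwdriver, 190 long, lying beside the pack; origin at the centre of its underside.
- phone: Bystander, to be left alone: a black phone, 150 x 72; origin at the centre of its underside.
- pliers: Bystander, to be left alone: blue-handled cutters, 150 long; origin at the centre of its underside.
- water: Bystander, to be left alone: a standing clear water bottle, 64 diameter, 190 high; origin at the centre of its underside.
- meter: Bystander, to be left alone: a yellow multimeter, 150 x 78 x 45; origin at the centre of its underside.
- glue: Bystander, to be left alone: a small white standing glue bottle, 34 diameter, 100 high; origin at the centre of its underside.
- tyre: Bystander, to be left alone: a spare wheel lying flat, 100 diameter, 47 high; origin at the centre of its underside.
Not all that is in view belongs to the job. What is shaped like the part that bears pack_grip but pink or purple is not meant.

How it is judged (in metres and radians):
On the way, in this order (a step that is already met when the one before it is completed fails the run):
1. the pack's lip is under the orange bar while its knob end is still raised (x of pack_lip in the frame of bay between -0.101 and -0.088 m and y of pack_lip in the frame of bay between -0.008 and 0.008 m and z of pack_lip in the frame of bay between 0 and 0.017 m and angle between the z axis of pack_grip and the z axis of bay, either way round between 0.09 and 0.5 rad).
2. the pack is rocked down flat and latched (x of pack_grip in the frame of bay between -0.017 and -0.003 m and y of pack_grip in the frame of bay between -0.006 and 0.006 m and z of pack_grip in the frame of bay between 0.052 and 0.06 m and angle between the z axis of pack_grip and the z axis of bay, either way round below 0.035 rad and angle between the x axis of pack_grip and the x axis of bay, either way round below 0.08 rad), for 0.2 s.
3. the knob is screwed home (all of step 2 and value of joint knob above 9.07 rad), for 0.2 s.
At the end, for the whole second after the job is handed in: The pack lies in the bay, lip under the bar and latch sprung back: its grip point within 7 mm along, 6 mm across and 4 mm in height of the fitted place and the pack within 2 degrees of flat; the knob within 0.35 rad of its home stop; all at rest and released (all of step 3 and value of joint latch below 0.05 rad and linear speed of pack below 0.02 m/s); the robot touches nothing.
It fails at once if another thing on the table is moved by more than 30 mm (distance of any of driver, phone, pliers, water, meter, glue, tyre from where it was at the start of the episode above 0.03 m).
It also fails if it takes over 72 s, if anything falls off the work surface, if the arm or the gripper's body presses on something with over 40 N, if the wrist force passes 120 N, or if a joint passes its speed limit or range.

## Robot

A 6-joint arm with a two-finger parallel gripper is mounted at the origin on the work surface. World frame = base frame: x ahead of the robot, y to its left, z up, the work surface at z = 0. Lengths are in mm, angles in rad, forces in N, time in s.
With the tool pointing down it reaches from about 350 to 775 mm from the base axis. Payload 7.3 kg.
Tool frame: the origin (TCP) lies on the centre line of the jaws, within the pads' length; the fingertips stand 17 mm ahead of it and the grasp point (between the pads) lies 2 mm behind it; z points along the fingers, y is the line along which they close (so a half turn about z gives the same grasp; the last joint's range is limited). The gripper opens to 92 mm and grips with 3 to 60 N. Pads are 19 mm wide; open, the fingers measure 130 mm over their backs; the gripper's body (75 mm by 190 mm) begins 47 mm behind the grasp point.
Start: joints at [1.111, 0.342, 1.524, -0, 1.275, -0.146], TCP at [162.039, 499.386, 243.741] pointing down, gripper open.
Joint ranges: [-2.53, 2.53], [-0.77, 2.02], [0.04, 2.7], [-1, 4.14], [0.28, 2.66], [-3.11, 3.11]. Speed limits (rad/s): [2.57, 2.57, 3.14, 3.14, 3.14, 3.14].

## Interface

Orientations are given as [roll, pitch, yaw] about the fixed x, y, z axes, in that order (R = Rz(yaw) Ry(pitch) Rx(roll)).
In Python, from plant import bot gives the robot as it stands. The module is installed in compiled form; this text tells all that it offers.
- The arm moves only by the shell command python3 -m pendant 'ROWS'. ROWS is JSON, a list of rows, each a list of 3 entries, a list of its own where there are three numbers: the shift along the world's x, y, z as a fraction of full scale, then the turn, a rotation vector about the world's x, y, z as a fraction of full scale, then the opening, from -1 (shut) to 1 (fully open), so that 0 is half open. In form: [[[tx, ty, tz], [rx, ry, rz], claw], ...]. A call has exactly 10 rows; each row shifts and turns the commanded pose from where the row before left it; what a row does not reach is not made up. Full scale, the value 1, is 30 mm for a shift and 0.12 rad for a turn. A row lasts 1/12 s, in which the tool goes at most 41.7 mm and 7.16 degrees, less where a joint would pass 70% of its speed; a pose out of reach is approached as far as the arm can. A call with a number of a shift or a turn outside -1 to 1 is refused whole. A call with a gripper value outside its range is refused whole. The fingers move at their own pace and stop on an object; the grip force is fixed at half the most. Time passes only in rows, so rows that do not move let the fingers close, or fill a call up. It gives the time, the measured TCP pose, the force, the opening and the grip force at its end, in the units of the state.
- bot.get_obs(): the state, without advancing time (a new reading comes with each control period).
- bot.capture(name): name is "side" or "top"; returns the picture (480x640x3 uint8, blue, green, red); there is no depth.
- bot.camera_params(name): a dict with "fovy" (degrees; the focal length in pixels is half the picture's height over the tangent of half this angle, whatever the lens; pixels are square), "cx", "cy" (the principal point, pixels), "camera_from_world" (4x4, takes a point from world to camera coordinates). Camera axes: x right, y down, z forward; pixel columns grow to the right and rows downward; lengths in mm; the calibration is good to about 2 mm. A picture is of the moment at which its call begins. camera_params takes no time and is no camera call.
- bot.close_job(): hands the job in; it is judged then, once.
The state is a dict: "time": time; "joint_positions": joint angles; "dq": joint speeds; "tau": joint torques, N m; "tool_pos": TCP position; "tcp_rot": TCP orientation; "contact_force": force on the tool from outside, world axes, zero at the start; "moment": the same for the moment, N m; "grip_width": finger opening in mm; "finger_force": force on a finger pad.
Only numpy, scipy, OpenCV 4.12 (cv2) and the standard library are available. Lean on these libraries where they do the work, as an engineer would, in place of code of your own. Each camera call takes 0.05 s, during which the arm holds its last target. There are 200 camera calls.

## Working session

There is one attempt and no reset: what is moved stays moved. The work goes in short steps, Python scripts to look and compute and a shell command to move; the robot and the scene stay as the last step left them, time stands still between calls to the robot, and variables do not carry over. Pictures are saved under pics/ and viewed, at most 12 in all, crops included, and the job is handed in when it is done.

```bash
mkdir -p pics
python3 - <<'E'
from plant import bot
import cv2,numpy as np
for n in("side","top"):
    im=bot.capture(n); cv2.imwrite(f"pics/{n}0.png",im)
    p=bot.camera_params(n); print(n,p["fovy"],p["cx"],p["cy"],np.round(p["camera_from_world"],4).tolist(),[k for k in p])
print(bot.get_obs())
E
```

```text
side 50.479590163367504 317.97573207807443 235.88344185656035 [[0.8588, -0.512, 0.018, -470.4045], [-0.305, -0.5392, -0.785, 270.4139], [0.4116, 0.6687, -0.6192, 1334.4005], [0.0, 0.0, 0.0, 1.0]] ['fovy', 'cx', 'cy', 'camera_from_world']
top 46.9274992427569 317.2662345123865 242.25800727913418 [[-0.028, -0.9996, -0.0055, 42.3919], [-0.9874, 0.0285, -0.1553, 574.1252], [0.1554, 0.0011, -0.9878, 1355.3518], [0.0, 0.0, 0.0, 1.0]] ['fovy', 'cx', 'cy', 'camera_from_world']
{'time': 0.1, 'joint_positions': array([ 1.11096013e+00,  3.42637523e-01,  1.52491067e+00, -2.22440416e-05,
        1.27539759e+00, -1.45987859e-01]), 'dq': array([ 0.00124196,  0.00053024, -0.0030705 ,  0.00201188,  0.00103287,
       -0.00088563]), 'tau': array([ 1.63610363e-03, -4.32002449e+01, -2.44695801e+01,  7.18795834e-02,
        5.25895553e-02, -1.20371587e-05]), 'tool_pos': array([161.90693843, 499.0577339 , 243.12627873]), 'tcp_rot': array([-3.14025083e+00, -1.75793500e-04,  2.82775069e+00]), 'contact_force': array([-0.41838546,  1.07206771,  0.0994462 ]), 'moment': array([-3.10615396e-05, -4.25445596e-02, -3.49163634e-03]), 'finger_force': 0.0, 'grip_width': 92.05855625602408}
```

View pics/side0.png

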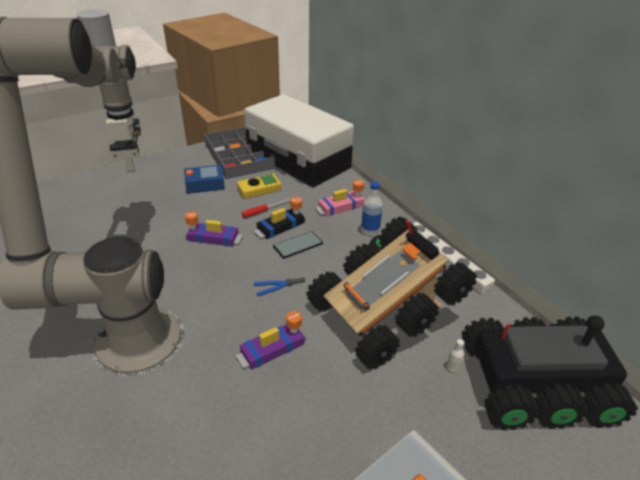

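View pics/top0.png

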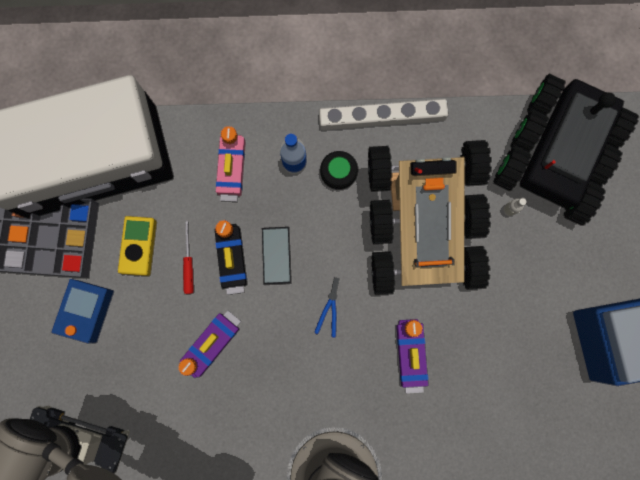

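The side view shows the black pack at about (280,218), the bay on the wooden rover at about (390,275), and purple and pink lookalikes. In the top view the pack-shaped candidates are pink (230,165), black (230,257), purple (208,345) and purple (412,355). Only the one at (230,257) is black, so that is the one meant. I'll confirm it with a crop.

```bash
cat > h.py <<'E'
from plant import bot
import cv2,numpy as np
from scipy.spatial.transform import Rotation as R
def cam(n):
    p=bot.camera_params(n); f=240/np.tan(np.radians(p["fovy"])/2)
    return np.array([[f,0,p["cx"]],[0,f,p["cy"]],[0,0,1]]),np.array(p["camera_from_world"])
C={n:cam(n) for n in("side","top")}
def proj(n,X):
    K,T=C[n]; q=K@(T[:3,:3]@np.asarray(X,float)+T[:3,3]); return q[:2]/q[2]
def ray(n,uv):
    K,T=C[n]; d=T[:3,:3].T@np.linalg.inv(K)@[uv[0],uv[1],1]; return -T[:3,:3].T@T[:3,3],d/np.linalg.norm(d)
def tri(us,ut):
    (a,d),(b,e)=ray("side",us),ray("top",ut)
    s=np.linalg.lstsq(np.c_[d,-e],b-a,rcond=None)[0]; p,q=a+s[0]*d,b+s[1]*e
    return (p+q)/2,np.linalg.norm(p-q)
def onz(n,uv,z):
    o,d=ray(n,uv); return o+d*(z-o[2])/d[2]
def blobs(im,box,lo,hi,mn=8):
    x0,y0,x1,y1=box; m=cv2.inRange(cv2.cvtColor(im[y0:y1,x0:x1],cv2.COLOR_BGR2HSV),lo,hi)
    k,l,s,c=cv2.connectedComponentsWithStats(m); out=[]
    for i in range(1,k):
        if s[i,4]>=mn:
            pts=np.argwhere(l==i)[:,::-1].astype(np.float32); r=cv2.minAreaRect(pts)
            out.append((np.round(c[i]+[x0,y0],1).tolist(),int(s[i,4]),(s[i,:4]+[x0,y0,0,0]).tolist(),np.round(cv2.boxPoints(r)+[x0,y0],1).tolist()))
    return out
OR=((5,150,120),(18,255,255)); YE=((20,120,100),(35,255,255)); BL=((105,120,60),(125,255,255))
E
python3 - <<'E'
from h import *
t,s=cv2.imread("pics/top0.png"),cv2.imread("pics/side0.png")
for nm,im,b in(("top pack",t,(200,210,255,300)),("side pack",s,(250,190,310,245)),("top bay",t,(385,150,475,290)),("side bay",s,(320,215,460,340))):
    for c in("OR","YE","BL"):
        for o in blobs(im,b,*eval(c)): print(nm,c,*o)
f=lambda im,b,w,h:cv2.resize(im[b[1]:b[3],b[0]:b[2]],(w,h),interpolation=cv2.INTER_CUBIC)
a=np.hstack([f(t,(200,215,260,295),225,300),f(t,(385,150,475,290),193,300)])
b=np.hstack([f(s,(250,190,310,245),327,300),f(s,(330,225,450,315),400,300)])
W=max(a.shape[1],b.shape[1]); pad=lambda q:cv2.copyMakeBorder(q,0,0,0,W-q.shape[1],cv2.BORDER_CONSTANT)
cv2.imwrite("pics/crop1.png",np.vstack([pad(a),pad(b)]))
E
```

```text
top pack OR [223.2, 227.9] 164 [216, 220, 16, 16] [[216.0, 235.0], [216.0, 220.0], [231.0, 220.0], [231.0, 235.0]]
top pack YE [227.4, 257.1] 139 [224, 247, 8, 21] [[224.0, 247.0], [231.0, 247.0], [231.0, 267.0], [224.0, 267.0]]
top pack BL [228.4, 243.1] 173 [216, 239, 26, 10] [[215.2, 241.5], [240.6, 237.9], [241.5, 244.6], [216.2, 248.3]]
top pack BL [232.3, 277.2] 179 [220, 273, 26, 10] [[219.2, 275.6], [244.7, 271.8], [245.7, 278.6], [220.2, 282.4]]
side pack OR [295.9, 203.2] 89 [291, 197, 11, 12] [[291.0, 197.0], [301.0, 197.0], [301.0, 208.0], [291.0, 208.0]]
side pack YE [259.9, 192.0] 116 [250, 190, 29, 7] [[250.0, 190.0], [278.0, 190.0], [278.0, 196.0], [250.0, 196.0]]
side pack YE [278.0, 215.0] 144 [272, 208, 14, 15] [[268.8, 213.1], [283.3, 207.3], [287.2, 217.1], [272.8, 222.9]]
side pack BL [291.3, 218.8] 78 [286, 212, 10, 16] [[285.0, 213.0], [291.0, 210.0], [298.0, 224.0], [292.0, 227.0]]
side pack BL [268.2, 227.1] 106 [261, 220, 14, 17] [[259.9, 221.4], [266.4, 217.0], [277.1, 232.5], [270.6, 236.9]]
top bay OR [433.9, 183.3] 233 [424, 177, 21, 13] [[424.0, 177.0], [444.0, 177.0], [444.0, 189.0], [424.0, 189.0]]
top bay OR [435.0, 262.4] 130 [419, 260, 33, 6] [[418.8, 261.4], [451.0, 259.5], [451.2, 263.4], [419.0, 265.3]]
top bay YE [431.8, 196.5] 13 [430, 195, 4, 5] [[430.0, 195.0], [433.0, 195.0], [433.0, 199.0], [430.0, 199.0]]
side bay OR [411.1, 250.3] 165 [403, 243, 17, 16] [[401.1, 249.3], [408.0, 240.8], [420.7, 250.9], [413.8, 259.5]]
side bay OR [401.5, 299.4] 151 [363, 267, 79, 64] [[362.7, 329.6], [440.8, 266.7], [441.8, 267.9], [363.7, 330.8]]
side bay OR [353.9, 292.9] 88 [345, 284, 19, 19] [[344.5, 285.5], [347.0, 283.0], [364.5, 300.5], [362.0, 303.0]]
side bay BL [370.9, 221.7] 242 [362, 215, 19, 15] [[362.0, 215.0], [380.0, 215.0], [380.0, 229.0], [362.0, 229.0]]
```

View pics/crop1.png

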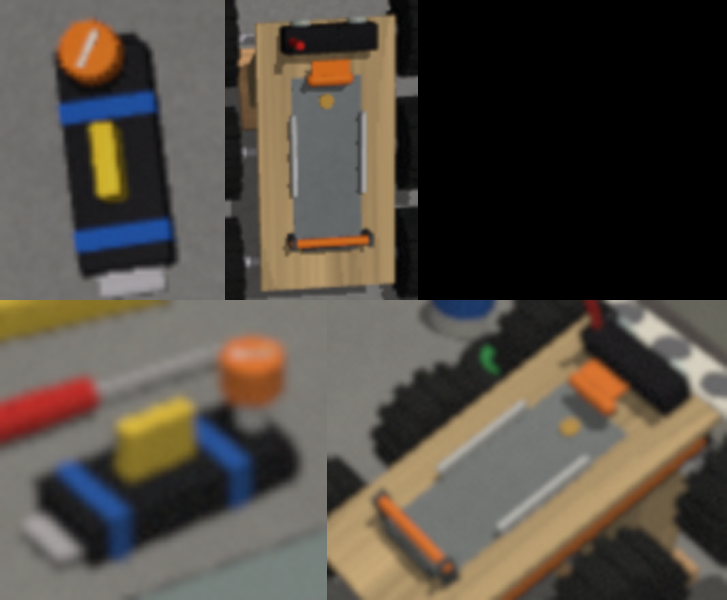

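The crop confirms the black pack: yellow rib, blue straps, lip towards the robot, and the knob at top (223,228). The bay's orange bar is at top (435,262), its latch at (434,183), and grey cheeks run along both sides.

Run:
```python
from h import *
np.set_printoptions(precision=1,suppress=True)
for n,u,t in(("bar",(353.9,292.9),(435,262.4)),("latch",(411.1,250.3),(433.9,183.3)),("rib",(278,215),(227.4,257.1)),("knob",(295.9,203.2),(223.2,227.9)),("strapK",(291.3,218.8),(228.4,243.1)),("strapL",(268.2,227.1),(232.3,277.2))): print(n,*tri(u,t))
# bar ends
l,_=tri((346,285.5),(419,263.3)); r,_=tri((362.5,301),(451.2,261.4)); print("barends",l,r,l-r)
# cheeks white in top
t=cv2.imread("pics/top0.png"); 
for o in blobs(t,(405,190,465,255),(0,0,190),(180,50,255),20): print("cheek",*o)
for o in blobs(t,(215,280,255,300),(0,0,150),(180,60,255),20): print("lip",*o)
# straps direction on plane z=34
for a,b in(((215.2,241.5),(240.6,237.9)),((219.2,275.6),(244.7,271.8))):
    print(onz("top",a,34)-onz("top",b,34))
g=onz("top",(228.4,243.1),34)-onz("top",(232.3,277.2),34); print("strap axis",g,np.degrees(np.arctan2(g[1],g[0])), onz("top",(228.4,243.1),34),onz("top",(232.3,277.2),34))
print("knob",onz("top",(223.2,226.5),86),"rib",onz("top",(226.5,256.5),70))
```

```text
bar [ 503.9 -248.8  135.6] 2.2057638225852045
latch [ 679.7 -244.5  200.3] 1.0898695877940519
rib [543.  253.5  48.2] 0.669523080593125
knob [614.8 260.5  67.4] 0.00437315667442046
strapK [588.2 254.5  14.8] 8.497730076474028
strapL [497.5 244.5  20.1] 5.480242395980062
barends [ 503.8 -212.2  130.9] [ 504.6 -286.   139.1] [-0.8 73.8 -8.2]
lip [234.5, 289.6] 78 [227, 287, 16, 7] [[226.5, 288.4], [241.9, 286.2], [242.6, 290.9], [227.2, 293.1]]
[-7.4 65.   0. ]
[-7.8 64.6  0. ]
strap axis [87.6  9.6  0. ] 6.256063585855084 [581.2 253.   34. ] [493.6 243.4  34. ]
knob [614.8 257.2  86. ] rib [541.9 251.9  70. ]
```

Run:
```python
from h import *
np.set_printoptions(precision=1,suppress=True)
t=cv2.imread("pics/top0.png")
print(t[225,412:458].max(axis=1).tolist())
for o in blobs(t,(410,195,460,250),(0,0,165),(180,45,255),15):
    print("cheek",*o)
a,b=onz("top",(418.9,263.2),133),onz("top",(451.1,261.3),133); print(a,b,a+b,np.degrees(np.arctan2(a[0]-b[0],a[1]-b[1])))
S=np.radians(22)
def bayplane(uv,zb,O=np.array([597,-248,145.]),yaw=0.025):
    Rb=R.from_euler('z',yaw).as_matrix()@R.from_euler('y',-S).as_matrix()
    o,d=ray("top",uv); n=Rb[:,2]; s=((O-o)@n+zb)/(d@n); return Rb.T@(o+d*s-O), o+d*s
for uv,z in(((418.9,263.2),26),((451.1,261.3),26),((424,183),25),((444,182.5),25),((435,262.4),26),((434,183),25)): print(uv,*bayplane(uv,z))
```

```text
[157, 149, 117, 92, 118, 161, 154, 112, 106, 106, 106, 106, 105, 104, 104, 105, 104, 104, 105, 104, 104, 104, 102, 101, 101, 102, 102, 103, 102, 102, 102, 102, 102, 103, 94, 71, 101, 155, 162, 153, 158, 157, 155, 160, 168, 168]
[ 504.4 -211.9  133. ] [ 506.8 -287.9  133. ] [1011.2 -499.8  266. ] -1.752432676329007
(418.9, 263.2) [-88.7  38.9  26. ] [ 504.1 -211.4  135.9]
(451.1, 261.3) [-88.2 -36.9  26. ] [ 506.4 -287.2  136.1]
(424, 183) [99.5 25.3 25. ] [ 679.2 -220.7  205.5]
(444, 182.5) [ 98.2 -20.3  25. ] [ 679.2 -266.3  205. ]
(435, 262.4) [-88.8   1.   26. ] [ 504.9 -249.3  135.8]
(434, 183) [98.3  2.5 25. ] [ 678.7 -243.5  205. ]
```

```bash
python3 -m pendant '[[[0.63,-0.41,-0.1],[0,0,0.17],1],[[0.63,-0.41,-0.1],[0,0,0.17],1],[[0.63,-0.41,-0.1],[0,0,0.17],1],[[0.63,-0.41,-0.1],[0,0,0.17],1],[[0.63,-0.41,-0.1],[0,0,0.17],1],[[0.63,-0.41,-0.1],[0,0,0.17],1],[[0.63,-0.41,-0.1],[0,0,0.17],1],[[0.63,-0.41,-0.1],[0,0,0.17],1],[[0.63,-0.41,-0.1],[0,0,0.17],1],[[0.63,-0.41,-0.1],[0,0,0.17],1]]'
python3 -m pendant '[[[0.63,-0.41,-0.2],[0,0,0.17],1],[[0.63,-0.41,-0.2],[0,0,0.17],1],[[0.63,-0.41,-0.2],[0,0,0.17],1],[[0.63,-0.41,-0.2],[0,0,0.17],1],[[0.63,-0.41,-0.2],[0,0,0.17],1],[[0.63,-0.41,-0.2],[0,0,0.17],1],[[0.63,-0.41,-0.2],[0,0,0.17],1],[[0.63,-0.41,-0.2],[0,0,0.17],1],[[0.63,-0.41,-0.2],[0,0,0.17],1],[[0.63,-0.41,-0.2],[0,0,0.17],1]]'
python3 - <<'E'
from h import *
print(bot.get_obs()['joint_positions'].round(3))
im=np.hstack([cv2.resize(bot.capture("side")[130:270,200:340],(400,400)),cv2.resize(bot.capture("top")[190:330,160:300],(400,400))])
cv2.imwrite("pics/pre.png",im)
E
```

```text
time: 0.93
tool_pos: [351.7, 375.5, 213.3]
tcp_rot: [-3.141, -0.001, 3.033]
contact_force: [0.8, 0.6, 0.1]
grip_width: 91.8
finger_force: 0.0
time: 1.77
tool_pos: [540.7, 252.6, 152.9]
tcp_rot: [-3.141, -0.001, -3.046]
contact_force: [0.1, 0.1, -0.1]
grip_width: 92.0
finger_force: 0.0
[ 0.309  0.553  1.445  0.     1.145 -1.357]
```

View pics/pre.png

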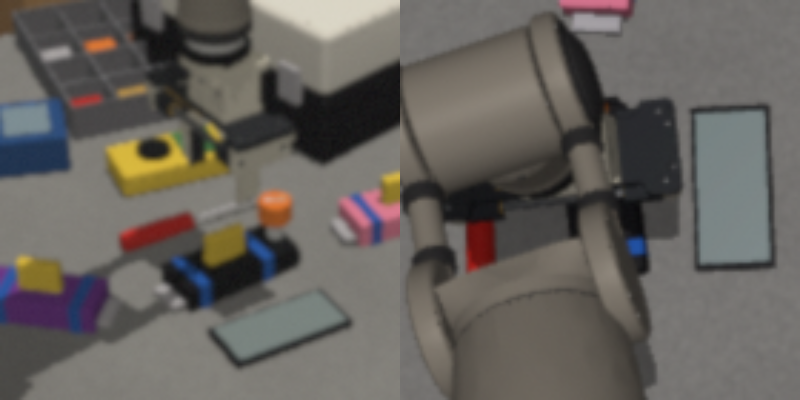

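The open gripper hangs above the black pack's rib (side crop (225,240)) and the way down is clear. I'll descend and close.

```bash
python3 -m pendant '[[[0.06,-0.04,-0.4],[0,0,0.14],1],[[0,0,-0.4],[0,0,0],1],[[0,0,-0.4],[0,0,0],1],[[0,0,-0.4],[0,0,0],1],[[0,0,-0.4],[0,0,0],1],[[0,0,-0.4],[0,0,0],1],[[0,0,-0.4],[0,0,0],1],[[0,0,-0.36],[0,0,0],1],[[0,0,0],[0,0,0],1],[[0,0,0],[0,0,0],-1]]'
python3 -m pendant '[[[0,0,0],[0,0,0],-1],[[0,0,0],[0,0,0],-1],[[0,0,0],[0,0,0],-1],[[0,0,0],[0,0,0],-1],[[0,0,0],[0,0,0],-1],[[0,0,0],[0,0,0],-1],[[0,0,0],[0,0,0],-1],[[0,0,0],[0,0,0],-1],[[0,0,0],[0,0,0],-1],[[0,0,0],[0,0,0],-1]]'
```

```text
time: 2.7
tool_pos: [541.2, 252.3, 58.5]
tcp_rot: [-3.141, -0.001, -3.03]
contact_force: [0.5, 0.4, 0.1]
grip_width: 88.7
finger_force: 0.0
time: 3.53
tool_pos: [541.8, 252.1, 58.9]
tcp_rot: [-3.142, -0.0, -3.031]
contact_force: [0.6, -4.1, 2.0]
grip_width: 23.4
finger_force: 2.1
```

```bash
python3 -m pendant '[[[0,0,0],[0,0,0],-1],[[0,0,0],[0,0,0],-1],[[0,0,0],[0,0,0],-1],[[0,0,0],[0,0,0],-1],[[0,0,0],[0,0,0],-1],[[0,0,0],[0,0,0],-1],[[0,0,0],[0,0,0],-1],[[0,0,0],[0,0,0],-1],[[0,0,0],[0,0,0],-1],[[0,0,0],[0,0,0],-1]]'
```

```text
time: 4.37
tool_pos: [541.8, 252.2, 58.9]
tcp_rot: [3.141, 0.0, -3.031]
contact_force: [-0.2, -2.2, 0.9]
grip_width: 15.8
finger_force: 30.0
```

```bash
python3 -m pendant '[[[0,0,0.3],[0,0,0],-1],[[0,0,0.6],[0,0,0],-1],[[0,0,0.9],[0,0,0],-1],[[0,0,0.9],[0,0,0],-1],[[0,0,0.9],[0,0,0],-1],[[0,0,0.9],[0,0,0],-1],[[0,0,0.9],[0,0,0],-1],[[0,0,0.9],[0,0,0],-1],[[0,-0.3,0.9],[0,0,0],-1],[[0.05,-0.6,0.8],[0,0,0],-1]]'
python3 -m pendant '[[[0.1,-0.8,0],[0,0,0],-1],[[0.1,-0.8,0],[0,-0.2,0],-1],[[0.1,-0.8,0],[0,-0.3,0],-1],[[0.1,-0.8,0],[0,-0.3,0],-1],[[0.1,-0.8,0],[0,-0.3,0],-1],[[0.1,-0.8,0],[0,-0.3,0],-1],[[0.1,-0.8,0],[0,-0.3,0],-1],[[0.1,-0.8,0],[0,-0.3,0],-1],[[0.1,-0.8,0],[0,-0.3,0],-1],[[0.1,-0.8,0],[0,-0.3,0],-1]]'
python3 -m pendant '[[[0,-0.8,0],[0,-0.3,-0.1],-1],[[0,-0.8,0],[0,-0.3,-0.1],-1],[[0,-0.8,0],[0,-0.3,-0.1],-1],[[0,-0.8,0],[0,-0.3,-0.1],-1],[[0,-0.8,0],[0,-0.3,-0.1],-1],[[0,-0.8,0],[0,-0.3,-0.1],-1],[[0,-0.8,0],[0,-0.3,-0.1],-1],[[0,-0.6,0],[0,-0.2,0],-1],[[0,-0.4,0],[0,0,0],-1],[[0,0,0],[0,0,0],-1]]'
python3 - <<'E'
from h import *
o=bot.get_obs();print(o['joint_positions'].round(3),o['contact_force'],o['moment'])
s,t=bot.capture("side"),bot.capture("top");cv2.imwrite("pics/s2.png",s);cv2.imwrite("pics/t2.png",t)
cv2.imwrite("pics/c2.png",np.hstack([cv2.resize(s[150:350,280:480],(400,400)),cv2.resize(t[130:330,340:540],(400,400))]))
E
```

```text
time: 5.2
tool_pos: [542.4, 226.9, 300.8]
tcp_rot: [3.14, 0.0, -3.028]
contact_force: [0.1, 0.9, -3.1]
grip_width: 15.8
finger_force: 30.0
time: 6.03
tool_pos: [572.6, -15.3, 298.9]
tcp_rot: [-3.107, 0.311, -3.025]
contact_force: [-0.7, 0.3, -3.4]
grip_width: 15.8
finger_force: 30.0
time: 6.87
tool_pos: [572.6, -214.6, 298.4]
tcp_rot: [-3.084, 0.584, -3.102]
contact_force: [0.0, -0.5, -3.4]
grip_width: 16.0
finger_force: 30.0
[-0.634  0.209  1.698  0.44   0.775 -2.472] [ 0.03780086 -0.46256604 -3.41057591] [ 0.03225124  0.75545242 -0.04011503]
```

View pics/c2.png

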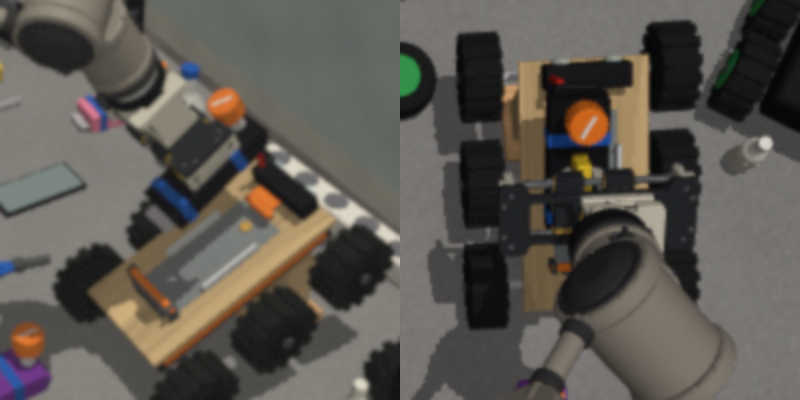

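```bash
cat >> h.py <<'E'
YB=0.033; OB=np.array([597.5,-246.4,145.]); RB=R.from_euler('z',YB)*R.from_euler('y',-22,degrees=True)
OFF=np.array([0.7,-0.7,-2.9])  # grip point in pack axes rel. TCP
def pack(o=None):
    o=o or bot.get_obs(); Rp=R.from_euler('xyz',o['tcp_rot'])*R.from_euler('y',-np.pi); return Rp,np.array(o['tool_pos'])+Rp.apply(OFF)
def baycoords(X): return RB.inv().apply(np.asarray(X)-OB)
def goal(gb,deg):   # bay coords of grip, extra tilt -> shift (units) and turn (units) for full move
    o=bot.get_obs(); Rp,g=pack(o); Rt=RB*R.from_euler('y',-deg,degrees=True)
    tcp=OB+RB.apply(gb)-Rt.apply(OFF)
    return (tcp-o['tool_pos'])/30,(Rt*Rp.inv()).as_rotvec()/.12
def onlip(lx,lz,deg,y=0):
    Rd=R.from_euler('y',-deg,degrees=True); return np.array([lx,y,lz])-Rd.apply([-86,0,-47])
E
python3 - <<'E'
from h import *
np.set_printoptions(precision=3,suppress=True)
s,t=cv2.imread("pics/s2.png"),cv2.imread("pics/t2.png")
ks=blobs(s,(380,190,405,215),*OR); kt=blobs(t,(415,175,450,210),*OR); print(ks,kt)
Rp,g=pack(); print("grip",g,"bay",baycoords(g),"tilt rel bay",(RB.inv()*Rp).as_euler('ZYX',degrees=True))
k=g+Rp.apply([72,0,17]); print("knob exp",k,proj("side",k),proj("top",k)); print("meas",*tri(ks[0][0],kt[0][0]))
for b in blobs(s,(340,220,400,270),*BL): print("sideBL",b[:3])
for b in blobs(t,(405,190,455,260),*BL): print("topBL",b[:3])
for b in blobs(t,(405,190,455,240),*YE): print("topYE",b[:3])
for b in blobs(s,(340,210,400,270),*YE,3): print("sideYE",b[:3])
for x in(-70,-40,0,40): q=g+Rp.apply([x,0,-22]); print(x,proj("side",q),proj("top",q))
print(goal(onlip(-55,15.5,12),12),goal(onlip(-96,9,12),12))
E
```

```text
[([393.1, 202.9], 199, [384, 194, 18, 18], [[381.0, 200.3], [393.4, 190.9], [404.0, 205.0], [391.5, 214.4]])] [([433.4, 191.0], 298, [424, 181, 21, 22], [[418.5, 191.5], [433.0, 177.0], [447.0, 191.0], [432.5, 205.5]])]
grip [ 575.066 -213.217  296.529] bay [ 36.99   33.905 148.485] tilt rel bay [  0.388 -11.455  -3.089]
knob exp [ 625.699 -210.174  350.381] [392.568 202.006] [433.728 190.203]
meas [ 625.855 -210.655  347.619] 2.3987272786820264
sideBL ([397.6, 229.4], 31, [395, 225, 5, 10])
sideBL ([367.2, 248.9], 176, [356, 239, 23, 21])
topBL ([418.9, 200.2], 83, [413, 197, 15, 7])
topBL ([442.2, 200.2], 25, [438, 196, 8, 7])
topBL ([414.1, 238.2], 16, [413, 236, 3, 6])
topYE ([431.4, 212.5], 71, [427, 208, 9, 11])
-70 [357.957 251.12 ] [428.956 246.174]
-40 [366.521 242.559] [429.28  233.541]
0 [377.925 231.159] [429.724 216.28 ]
40 [389.312 219.778] [430.181 198.523]
(array([ 0.354, -1.124, -2.356]), array([ 0.397, -0.065,  0.197])) (array([-0.831, -1.163, -3.069]), array([ 0.397, -0.065,  0.197]))
```

The crop shows the pack held tilted above the bay with the knob at top (433,191). The knob is within 1 px of where the grasp model puts it, so the pack has not slipped.

```bash
python3 -m pendant '[[[0.08,-0.28,0],[0.1,-0.02,0.05],-1],[[0.08,-0.28,0],[0.1,-0.02,0.05],-1],[[0.08,-0.28,0],[0.1,-0.02,0.05],-1],[[0.09,-0.28,-0.3],[0.1,-0.01,0.05],-1],[[0,0,-0.5],[0,0,0],-1],[[0,0,-0.5],[0,0,0],-1],[[0,0,-0.5],[0,0,0],-1],[[0,0,-0.3],[0,0,0],-1],[[0,0,-0.19],[0,0,0],-1],[[0,0,0],[0,0,0],-1]]'
cat > look.py <<'E'
from h import *
import sys
np.set_printoptions(precision=3,suppress=True)
n=sys.argv[1]; s,t=bot.capture("side"),bot.capture("top");cv2.imwrite(f"pics/s{n}.png",s);cv2.imwrite(f"pics/t{n}.png",t)
cv2.imwrite(f"pics/c{n}.png",np.hstack([cv2.resize(s[210:320,330:440],(400,400),interpolation=2),cv2.resize(t[150:290,360:500],(400,400),interpolation=2)]))
Rp,g=pack(); print("grip bay",baycoords(g),"lip",baycoords(g+Rp.apply([-86,0,-47])),"rel",(RB.inv()*Rp).as_euler('ZYX',degrees=True))
k=g+Rp.apply([72,0,17]); ps,pt=proj("side",k),proj("top",k); print("knob exp",ps,pt)
for im,p in((s,ps),(t,pt)):
    a,b=np.int32(p-22).clip(0),np.int32(p+22); print([o[:3] for o in blobs(im,(*a,*b),*OR,60)])
E
python3 look.py 3
python3 - <<'E'
from h import *
print(goal(onlip(-96,9,12),12),goal(onlip(-95,9,12),12))
E
```

```text
time: 7.8
tool_pos: [583.2, -245.4, 229.3]
tcp_rot: [3.141, 0.594, -3.107]
contact_force: [0.1, 0.2, -4.1]
grip_width: 15.9
finger_force: 30.0
grip bay [20.613  0.044 82.142] lip [-53.569  -0.126  18.095] rel [  0.095 -12.149  -0.056]
knob exp [401.497 230.262] [443.426 192.918]
[([401.0, 230.9], 220, [392, 222, 19, 18])]
[([442.5, 193.8], 270, [434, 184, 19, 21])]
(array([-1.18934855, -0.04074473, -0.81460302]), array([ 0.01123676,  0.02211343, -0.00823419])) (array([-1.15845925, -0.03972501, -0.80211613]), array([ 0.01123676,  0.02211343, -0.00823419]))
```

View pics/c3.png

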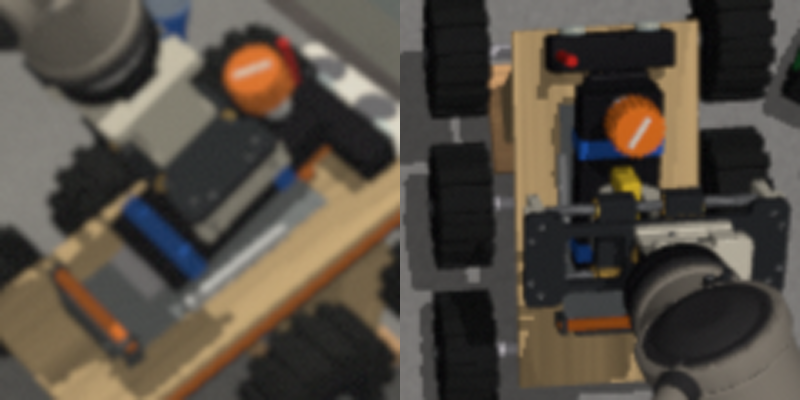

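The lip sits just above and inside the orange bar (side crop (95,295)), and the body is between the cheeks. Next I slide it under.

```bash
python3 -m pendant '[[[-0.14,-0.005,-0.1],[0,0,0],-1],[[-0.14,-0.005,-0.1],[0,0,0],-1],[[-0.14,-0.005,-0.1],[0,0,0],-1],[[-0.14,-0.005,-0.1],[0,0,0],-1],[[-0.14,-0.005,-0.1],[0,0,0],-1],[[-0.14,-0.005,-0.1],[0,0,0],-1],[[-0.14,-0.005,-0.09],[0,0,0],-1],[[-0.14,-0.005,-0.09],[0,0,0],-1],[[0,0,0],[0,0,0],-1],[[0,0,0],[0,0,0],-1]]'
python3 look.py 4
python3 - <<'E'
from h import *
print(goal(onlip(-96,9,12),12),goal(onlip(-96,9,6),6),goal([-10,0,56],0))
E
```

```text
time: 8.73
tool_pos: [549.7, -247.8, 207.0]
tcp_rot: [-3.14, 0.596, -3.108]
contact_force: [2.4, -0.1, -2.3]
grip_width: 15.4
finger_force: 30.0
grip bay [-19.736  -0.468  72.651] lip [-93.946  -0.615   8.636] rel [  0.068 -12.124  -0.071]
knob exp [389.92  242.411] [442.747 210.856]
[([389.4, 242.7], 215, [380, 234, 19, 18])]
[([442.1, 211.6], 265, [434, 202, 19, 21])]
(array([-0.06205242,  0.01349263, -0.01746051]), array([ 0.01163483,  0.01845375, -0.00344622])) (array([ 0.24030353,  0.023474  , -0.18289785]), array([-0.01734917,  0.89063677, -0.0040839 ])) (array([ 0.52371964,  0.03283013, -0.37905093]), array([-0.04635556,  1.76281905, -0.00471529]))
```

View pics/c4.png

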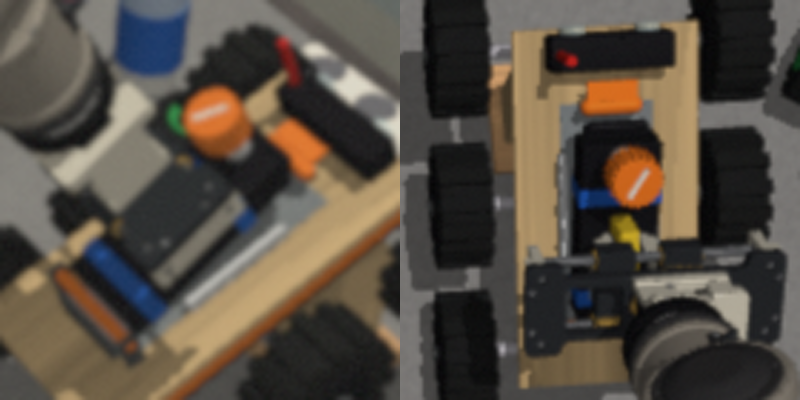

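The lip is under the bar at about bay x -94, z 8.6, with 12° of tilt and low contact force. I'll rock it down in two halves.

```bash
python3 -m pendant '[[[0.04,0.003,-0.027],[0,0.13,0],-1],[[0.04,0.003,-0.027],[0,0.13,0],-1],[[0.04,0.003,-0.027],[0,0.13,0],-1],[[0.04,0.003,-0.027],[0,0.13,0],-1],[[0.04,0.003,-0.027],[0,0.13,0],-1],[[0.04,0.003,-0.027],[-0.01,0.13,0],-1],[[0.04,0.003,-0.027],[-0.01,0.13,0],-1],[[0,0,0],[0,0,0],-1],[[0,0,0],[0,0,0],-1],[[0,0,0],[0,0,0],-1]]'
python3 - <<'E'
from h import *
Rp,g=pack(); print("lip",baycoords(g+Rp.apply([-86,0,-47])),"rel",(RB.inv()*Rp).as_euler('ZYX',degrees=True),bot.get_obs()['moment'])
print(goal(onlip(-95.5,9,2),2),goal([-9.5,0,56],0))
E
```

```text
time: 9.67
tool_pos: [558.6, -247.4, 201.9]
tcp_rot: [-3.141, 0.488, -3.108]
contact_force: [4.6, -0.5, -2.5]
grip_width: 15.8
finger_force: 30.0
lip [-94.3832394   -0.46017631   8.78054629] rel [ 0.02452372 -5.97460482 -0.05174428] [-0.18236954 -0.4303173  -0.07520667]
(array([ 0.15234916,  0.01773703, -0.13385406]), array([-1.10904341e-02,  5.78033189e-01, -5.38251708e-05])) (array([ 0.24452044,  0.02077979, -0.2025253 ]), array([-2.06881406e-02,  8.68762996e-01, -1.93262297e-04]))
```

```bash
python3 -m pendant '[[[0.04,0.002,-0.028],[0,0.124,0],-1],[[0.04,0.002,-0.028],[0,0.124,0],-1],[[0.04,0.002,-0.028],[0,0.124,0],-1],[[0.04,0.002,-0.028],[0,0.124,0],-1],[[0.04,0.002,-0.028],[0,0.124,0],-1],[[0.04,0.002,-0.028],[-0.01,0.124,0],-1],[[0.04,0.002,-0.034],[-0.01,0.124,0],-1],[[0,0,-0.02],[0,0.04,0],-1],[[0,0,0],[0,0,0],-1],[[0,0,0],[0,0,0],-1]]'
python3 look.py 5
python3 - <<'E'
from h import *
print(bot.get_obs()['moment'])
print(goal([-9.5,0,56],0))
E
```

```text
time: 10.5
tool_pos: [567.0, -247.0, 196.1]
tcp_rot: [-3.141, 0.379, -3.108]
contact_force: [-0.5, -0.3, 8.6]
grip_width: 15.6
finger_force: 30.0
grip bay [-8.428 -0.343 55.941] lip [-94.659  -0.384   9.366] rel [ 0.013  0.283 -0.025]
knob exp [397.378 246.029] [439.227 201.006]
[([403.8, 247.7], 328, [388, 237, 31, 22])]
[([433.7, 184.0], 211, [423, 179, 22, 11]), ([438.9, 202.1], 218, [431, 193, 17, 19])]
[-0.08490929 -0.41989271 -0.03339351]
(array([-0.03460854,  0.01026184, -0.01183505]), array([ 0.00546229, -0.04096038, -0.00043215]))
```

View pics/c5.png

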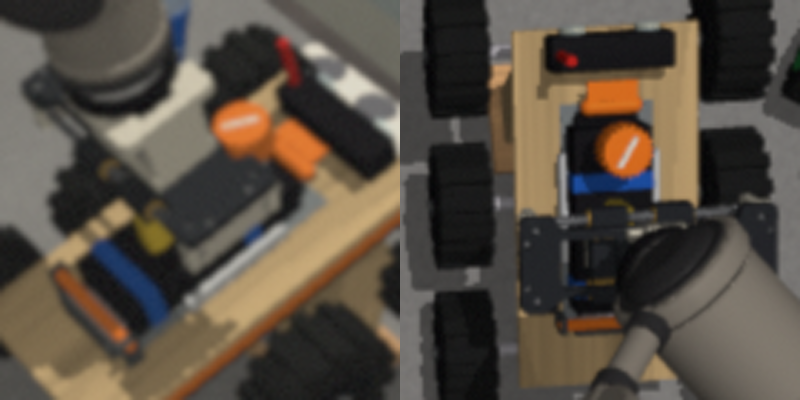

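The pack appears flat with the knob at top (439,202), and an upward force of about 8.6 N. I'll release, back off along its z, and check from the knob and strap pixels that it stays flat.

```bash
python3 -m pendant '[[[0,0,0],[0,0,0],0.1],[[0,0,0],[0,0,0],0.1],[[0,0,0],[0,0,0],0.1],[[0,0,0],[0,0,0],0.1],[[-0.1,-0.003,0.26],[0,0,0],0.1],[[-0.1,-0.003,0.26],[0,0,0],0.1],[[-0.1,-0.003,0.26],[0,0,0],0.1],[[-0.1,-0.003,0.26],[0,0,0],0.1],[[-0.1,-0.003,0.26],[0,0,0],0.1],[[-0.1,-0.003,0.26],[0,0,0],0.1]]'
python3 - <<'E'
from h import *
np.set_printoptions(precision=1,suppress=True)
s,t=bot.capture("side"),bot.capture("top");cv2.imwrite("pics/s6.png",s);cv2.imwrite("pics/t6.png",t)
for z in(0,8):
  Rp=RB*R.from_euler('y',-z/1.0*0.5,degrees=True); g=OB+RB.apply(onlip(-95.5,9,z*.5))
  for n,p in(("knob17",[72,0,17]),("strapL",[-45,0,-22]),("strapK",[45,0,-22])): q=g+Rp.apply(p); print(z*.5,n,proj("side",q),proj("top",q))
print("side",[o[:3] for o in blobs(s,(375,220,425,265),*OR,30)],"top",[o[:3] for o in blobs(t,(420,170,460,215),*OR,30)])
print("BL",[o[:3] for o in blobs(s,(340,250,410,300),*BL,20)],[o[:3] for o in blobs(t,(405,190,460,260),*BL,20)])
cv2.imwrite("pics/c6.png",np.hstack([cv2.resize(s[215:315,340:440],(400,400),interpolation=2),cv2.resize(t[150:270,380:500],(400,400),interpolation=2)]))
E
```

```text
time: 11.43
tool_pos: [548.1, -247.2, 242.6]
tcp_rot: [3.141, 0.378, -3.109]
contact_force: [-0.3, 0.6, 0.1]
grip_width: 51.0
finger_force: 0.0
0.0 knob17 [396.9 246.1] [439.1 201.6]
0.0 strapL [364.7 282.8] [435.7 248.8]
0.0 strapK [391.7 261.4] [435.3 210.6]
4.0 knob17 [394.6 244.7] [440.3 204.5]
4.0 strapL [363.9 282.6] [436.  249.9]
4.0 strapK [390.4 259.9] [436.2 212.2]
side [([408.7, 248.4], 215, [395, 237, 25, 22])] top [([433.9, 183.3], 235, [423, 177, 22, 13]), ([438.9, 202.1], 220, [431, 193, 17, 19])]
BL [([396.0, 268.8], 97, [390, 263, 12, 14]), ([366.2, 286.7], 166, [356, 277, 20, 22])] [([432.6, 213.8], 170, [419, 209, 30, 9])]
```

View pics/c6.png

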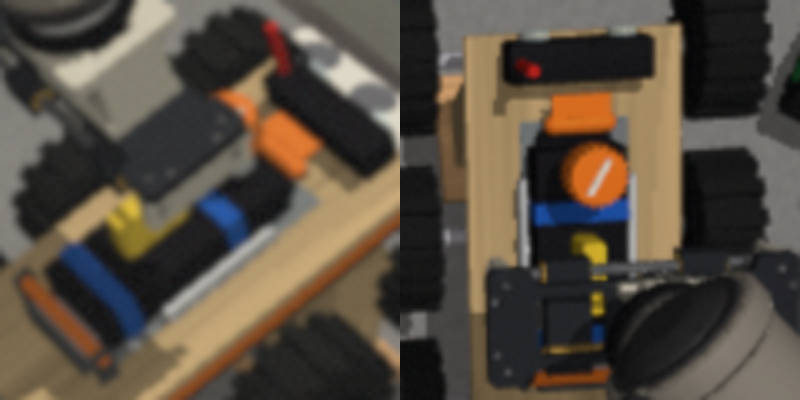

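The latch is back at its starting pixel (434,183). The knob at (438.9,202.1) matches the flat prediction to 0.6 px, so the pack is seated and latched. Next is the knob.

```bash
cat >> h.py <<'E'
def kn(z,dx=0):
    o=bot.get_obs(); t=OB+RB.apply([-9.5+72+dx,-0.3,56+z])
    Rt=R.from_euler('xyz',o['tcp_rot']); zt=Rt.apply([0,0,1]); zg=-RB.apply([0,0,1]); c=np.cross(zt,zg)
    return ((t-o['tool_pos'])/30).round(3),(c/.12).round(3),o['joint_positions'].round(2), (RB.inv()*Rt).as_euler('ZYX')[0].round(3)
E
python3 - <<'E'
from h import *
print(kn(52),kn(28),(RB.apply([0,0,1])).round(3))
E
```

```text
(array([2.214, 0.05 , 0.838]), array([ 0.007, -0.036,  0.002]), array([-0.67,  0.32,  1.62,  0.3 ,  0.93, -2.43]), np.float64(-3.142)) (array([2.513, 0.06 , 0.097]), array([ 0.007, -0.036,  0.002]), array([-0.67,  0.32,  1.62,  0.3 ,  0.93, -2.43]), np.float64(-3.142)) [-0.374 -0.012  0.927]
```

```bash
python3 -m pendant '[[[0.20,0.005,0.22],[-0.146,-0.009,0.36],0.1],[[0.246,0.005,0.09],[-0.146,-0.009,0.36],0.1],[[0.246,0.005,0.09],[-0.146,-0.009,0.36],0.1],[[0.246,0.005,0.09],[-0.146,-0.009,0.36],0.1],[[0.246,0.005,0.09],[-0.146,-0.009,0.36],0.1],[[0.246,0.005,0.09],[-0.146,-0.009,0.36],0.1],[[0.246,0.005,0.09],[-0.146,-0.009,0.36],0.1],[[0.246,0.005,0.09],[-0.146,-0.009,0.36],0.1],[[0.246,0.005,0.09],[-0.146,-0.009,0.36],0.1],[[0,0,0],[0,0,0],0.1]]'
python3 - <<'E'
from h import *
print(kn(28))
t=bot.capture("top");s=bot.capture("side");print("top",[o[:3] for o in blobs(t,(420,170,460,215),*OR,30)])
cv2.imwrite("pics/c7.png",np.hstack([cv2.resize(s[195:295,350:450],(400,400),interpolation=2),cv2.resize(t[140:260,380:500],(400,400),interpolation=2)]))
E
```

```text
time: 12.37
tool_pos: [614.5, -245.7, 269.7]
tcp_rot: [-2.977, 0.347, -2.659]
contact_force: [-0.4, 1.4, -0.1]
grip_width: 50.4
finger_force: 0.0
(array([ 0.317, -0.004, -0.78 ]), array([ 0.012, -0.011,  0.005]), array([-0.6 ,  0.4 ,  1.42,  0.26,  1.02, -2.73]), np.float64(-2.72))
top [([433.9, 183.3], 234, [423, 177, 22, 13]), ([436.5, 196.3], 50, [432, 193, 11, 8])]
```

View pics/c7.png

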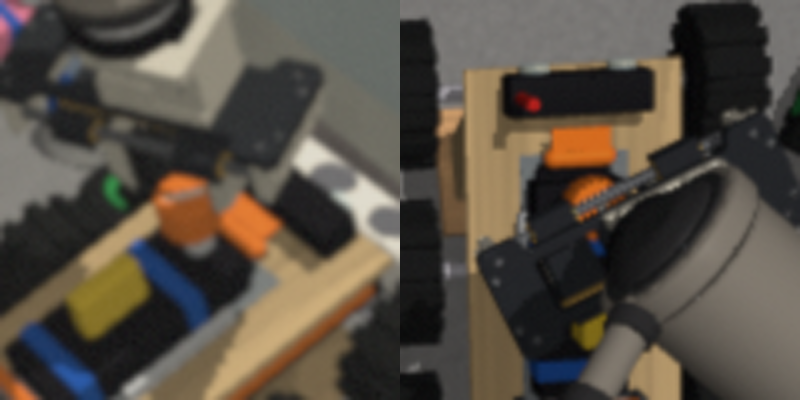

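The open jaws are centred above the knob (side px (397,247)) and the pack is lying flat. I'll descend and grip.

```bash
python3 -m pendant '[[[0.053,0,-0.13],[0.01,-0.01,0.005],0.1],[[0.053,0,-0.13],[0,0,0],0.1],[[0.053,0,-0.13],[0,0,0],0.1],[[0.053,0,-0.13],[0,0,0],0.1],[[0.053,0,-0.13],[0,0,0],0.1],[[0.053,0,-0.13],[0,0,0],0.1],[[0,0,0],[0,0,0],0.1],[[0,0,0],[0,0,0],-1],[[0,0,0],[0,0,0],-1],[[0,0,0],[0,0,0],-1]]'
python3 -m pendant '[[[0,0,0],[0,0,0],-1],[[0,0,0],[0,0,0],-1],[[0,0,0],[0,0,0],-1],[[0,0,0],[0,0,0],-1],[[0,0,0],[0,0,0],-1],[[0,0,0],[0,0,0],-1],[[0,0,0],[0,0,0],-1],[[0,0,0],[0,0,0],-1],[[0,0,0],[0,0,0],-1],[[0,0,0],[0,0,0],-1]]'
python3 - <<'E'
from h import *
print(kn(28),bot.get_obs()['moment'])
E
```

```text
time: 13.3
tool_pos: [623.0, -245.6, 246.4]
tcp_rot: [-2.979, 0.348, -2.66]
contact_force: [-0.3, 1.2, -0.1]
grip_width: 37.3
finger_force: 30.0
time: 14.13
tool_pos: [623.0, -245.6, 246.2]
tcp_rot: [-2.979, 0.348, -2.66]
contact_force: [-1.4, 0.9, 2.1]
grip_width: 37.3
finger_force: 30.0
(array([ 0.032, -0.006,  0.002]), array([-0.   , -0.007, -0.   ]), array([-0.59,  0.44,  1.43,  0.27,  0.97, -2.73]), np.float64(-2.722)) [0.41908749 0.32863575 0.14252306]
```

```bash
python3 -m pendant '[[[0.001,0,-0.003],[0.374,0.012,-0.927],-1],[[0.001,0,-0.003],[0.374,0.012,-0.927],-1],[[0.001,0,-0.003],[0.374,0.012,-0.927],-1],[[0.001,0,-0.003],[0.374,0.012,-0.927],-1],[[0.001,0,-0.003],[0.374,0.012,-0.927],-1],[[0.001,0,-0.003],[0.374,0.012,-0.927],-1],[[0.001,0,-0.003],[0.374,0.012,-0.927],-1],[[0.001,0,-0.003],[0.374,0.012,-0.927],-1],[[0.001,0,-0.003],[0.374,0.012,-0.927],-1],[[0.001,0,-0.003],[0.374,0.012,-0.927],-1]]'
python3 - <<'E'
from h import *
o=bot.get_obs();print(kn(28),o['moment'],RB.inv().apply(o['moment']))
E
```

```text
time: 14.97
tool_pos: [623.3, -246.0, 245.3]
tcp_rot: [2.863, 0.268, 2.351]
contact_force: [-1.4, 1.7, 2.8]
grip_width: 37.3
finger_force: 30.0
(array([0.023, 0.006, 0.032]), array([ 0.002, -0.001,  0.001]), array([-0.59,  0.44,  1.43,  0.27,  0.97, -1.53]), np.float64(2.356)) [0.07130021 0.42509218 0.06946997] [0.10510053 0.42250825 0.0324624 ]
```

```bash
for i in 1; do python3 -m pendant '[[[0.001,0,-0.003],[0.374,0.012,-0.927],-1],[[0.001,0,-0.003],[0.374,0.012,-0.927],-1],[[0.001,0,-0.003],[0.374,0.012,-0.927],-1],[[0.001,0,-0.003],[0.374,0.012,-0.927],-1],[[0.001,0,-0.003],[0.374,0.012,-0.927],-1],[[0.001,0,-0.003],[0.374,0.012,-0.927],-1],[[0.001,0,-0.003],[0.374,0.012,-0.927],-1],[[0.001,0,-0.003],[0.374,0.012,-0.927],-1],[[0.001,0,-0.003],[0.374,0.012,-0.927],-1],[[0.001,0,-0.003],[0.374,0.012,-0.927],-1]]'; done
python3 -m pendant '[[[0.001,0,-0.003],[0.374,0.012,-0.927],-1],[[0.001,0,-0.003],[0.374,0.012,-0.927],-1],[[0.001,0,-0.003],[0.374,0.012,-0.927],-1],[[0.001,0,-0.003],[0.374,0.012,-0.927],-1],[[0.001,0,-0.003],[0.374,0.012,-0.927],-1],[[0.001,0,-0.003],[0.374,0.012,-0.927],-1],[[0.001,0,-0.003],[0.374,0.012,-0.927],-1],[[0.001,0,-0.003],[0.374,0.012,-0.927],-1],[[0.001,0,-0.003],[0.374,0.012,-0.927],-1],[[0.001,0,-0.003],[0.374,0.012,-0.927],-1]]'
python3 - <<'E'
from h import *
o=bot.get_obs();print(kn(28),RB.inv().apply(o['moment']))
E
```

```text
time: 15.8
tool_pos: [623.4, -246.0, 244.3]
tcp_rot: [2.787, -0.151, 1.216]
contact_force: [-2.5, 1.7, 2.4]
grip_width: 37.6
finger_force: 30.0
time: 16.63
tool_pos: [623.7, -245.7, 243.4]
tcp_rot: [-3.125, -0.383, -0.014]
contact_force: [-3.0, 2.2, 2.2]
grip_width: 37.4
finger_force: 30.0
(array([ 0.01 , -0.004,  0.097]), array([ 0.006, -0.003,  0.002]), array([-0.59,  0.44,  1.44,  0.27,  0.97,  0.87]), np.float64(-0.044)) [0.41957787 0.64518422 0.01186033]
```

Turning works, with 3.6 rad done. I'll carry on to q6 of about 2.8 and then release.

```bash
python3 -m pendant '[[[0.001,0,-0.003],[0.374,0.012,-0.927],-1],[[0.001,0,-0.003],[0.374,0.012,-0.927],-1],[[0.001,0,-0.003],[0.374,0.012,-0.927],-1],[[0.001,0,-0.003],[0.374,0.012,-0.927],-1],[[0.001,0,-0.003],[0.374,0.012,-0.927],-1],[[0.001,0,-0.003],[0.374,0.012,-0.927],-1],[[0.001,0,-0.003],[0.374,0.012,-0.927],-1],[[0.001,0,-0.003],[0.374,0.012,-0.927],-1],[[0.001,0,-0.003],[0.374,0.012,-0.927],-1],[[0.001,0,-0.003],[0.374,0.012,-0.927],-1]]'
python3 -m pendant '[[[0.001,0,-0.003],[0.374,0.012,-0.927],-1],[[0.001,0,-0.003],[0.374,0.012,-0.927],-1],[[0.001,0,-0.003],[0.374,0.012,-0.927],-1],[[0.001,0,-0.003],[0.374,0.012,-0.927],-1],[[0.001,0,-0.003],[0.374,0.012,-0.927],-1],[[0.001,0,-0.003],[0.374,0.012,-0.927],-1],[[0,0,0],[0,0,0],-1],[[0,0,0],[0,0,0],0.05],[[0,0,0],[0,0,0],0.05],[[0,0,0],[0,0,0],0.05]]'
python3 - <<'E'
from h import *
o=bot.get_obs();print(kn(28),RB.inv().apply(o['moment']))
t=bot.capture("top");s=bot.capture("side");print("latch",[o[:3] for o in blobs(t,(420,170,460,215),*OR,30)])
E
```

```text
time: 17.47
tool_pos: [624.2, -245.7, 242.6]
tcp_rot: [-2.777, -0.122, -1.233]
contact_force: [-1.1, 2.0, 3.1]
grip_width: 37.4
finger_force: 30.0
time: 18.3
tool_pos: [624.4, -246.0, 241.7]
tcp_rot: [-2.784, 0.14, -1.897]
contact_force: [-0.6, 0.0, -0.3]
grip_width: 47.7
finger_force: 0.0
(array([-0.014,  0.007,  0.152]), array([ 0.008, -0.01 ,  0.003]), array([-0.59,  0.44,  1.44,  0.27,  0.96,  2.78]), np.float64(-1.955)) [0.06025881 0.31945527 0.0127316 ]
latch [([430.3, 182.5], 115, [424, 178, 14, 11])]
```

```bash
python3 -m pendant '[[[-0.075,0,0.185],[0,0,0],0.05],[[0,0,0],[-0.374,-0.012,0.927],0.05],[[0,0,0],[-0.374,-0.012,0.927],0.05],[[0,0,0],[-0.374,-0.012,0.927],0.05],[[0,0,0],[-0.374,-0.012,0.927],0.05],[[0,0,0],[-0.374,-0.012,0.927],0.05],[[0,0,0],[-0.374,-0.012,0.927],0.05],[[0,0,0],[-0.374,-0.012,0.927],0.05],[[0,0,0],[-0.374,-0.012,0.927],0.05],[[0,0,0],[-0.374,-0.012,0.927],0.05]]'
python3 -m pendant '[[[0,0,0],[-0.374,-0.012,0.927],0.05],[[0,0,0],[-0.374,-0.012,0.927],0.05],[[0,0,0],[-0.374,-0.012,0.927],0.05],[[0,0,0],[-0.374,-0.012,0.927],0.05],[[0,0,0],[-0.374,-0.012,0.927],0.05],[[0,0,0],[-0.374,-0.012,0.927],0.05],[[0,0,0],[-0.374,-0.012,0.927],0.05],[[0,0,0],[-0.374,-0.012,0.927],0.05],[[0,0,0],[-0.374,-0.012,0.927],0.05],[[0,0,0],[-0.374,-0.012,0.927],0.05]]'
python3 -m pendant '[[[0,0,0],[-0.374,-0.012,0.927],0.05],[[0,0,0],[-0.374,-0.012,0.927],0.05],[[0,0,0],[-0.374,-0.012,0.927],0.05],[[0,0,0],[-0.374,-0.012,0.927],0.05],[[0,0,0],[-0.374,-0.012,0.927],0.05],[[0,0,0],[-0.374,-0.012,0.927],0.05],[[0,0,0],[-0.374,-0.012,0.927],0.05],[[0,0,0],[-0.374,-0.012,0.927],0.05],[[0,0,0],[-0.374,-0.012,0.927],0.05],[[0,0,0],[-0.374,-0.012,0.927],0.05]]'
python3 -m pendant '[[[0,0,0],[-0.374,-0.012,0.927],0.05],[[0,0,0],[-0.374,-0.012,0.927],0.05],[[0,0,0],[-0.374,-0.012,0.927],0.05],[[0,0,0],[-0.374,-0.012,0.927],0.05],[[0,0,0],[-0.374,-0.012,0.927],0.05],[[0,0,0],[-0.374,-0.012,0.927],0.05],[[0,0,0],[-0.374,-0.012,0.927],0.05],[[0,0,0],[-0.374,-0.012,0.927],0.05],[[0.037,0,-0.09],[0,0,0],0.05],[[0.037,0,-0.09],[0,0,0],0.05]]'
python3 - <<'E'
from h import *
print(kn(24))
E
```

```text
time: 19.23
tool_pos: [622.1, -245.9, 248.0]
tcp_rot: [-2.843, -0.245, -0.875]
contact_force: [0.2, -0.3, 0.5]
grip_width: 48.1
finger_force: 0.0
time: 20.07
tool_pos: [622.1, -245.9, 248.0]
tcp_rot: [3.011, -0.363, 0.386]
contact_force: [-0.6, -0.1, 0.2]
grip_width: 48.4
finger_force: 0.0
time: 20.9
tool_pos: [622.1, -245.9, 248.0]
tcp_rot: [2.757, -0.016, 1.564]
contact_force: [0.6, -0.4, 0.4]
grip_width: 48.3
finger_force: 0.0
time: 21.73
tool_pos: [624.5, -245.9, 242.5]
tcp_rot: [2.898, 0.3, 2.474]
contact_force: [-0.1, -0.2, 0.6]
grip_width: 48.1
finger_force: 0.0
(array([0.034, 0.005, 0.004]), array([0.001, 0.002, 0.   ]), array([-0.59,  0.44,  1.44,  0.27,  0.96, -1.65]), np.float64(2.478))
```

```bash
python3 -m pendant '[[[0,0,0],[0,0,0],-1],[[0,0,0],[0,0,0],-1],[[0,0,0],[0,0,0],-1],[[0,0,0],[0,0,0],-1],[[0.001,0,-0.003],[0.374,0.012,-0.927],-1],[[0.001,0,-0.003],[0.374,0.012,-0.927],-1],[[0.001,0,-0.003],[0.374,0.012,-0.927],-1],[[0.001,0,-0.003],[0.374,0.012,-0.927],-1],[[0.001,0,-0.003],[0.374,0.012,-0.927],-1],[[0.001,0,-0.003],[0.374,0.012,-0.927],-1]]'
python3 -m pendant '[[[0.001,0,-0.003],[0.374,0.012,-0.927],-1],[[0.001,0,-0.003],[0.374,0.012,-0.927],-1],[[0.001,0,-0.003],[0.374,0.012,-0.927],-1],[[0.001,0,-0.003],[0.374,0.012,-0.927],-1],[[0.001,0,-0.003],[0.374,0.012,-0.927],-1],[[0.001,0,-0.003],[0.374,0.012,-0.927],-1],[[0.001,0,-0.003],[0.374,0.012,-0.927],-1],[[0.001,0,-0.003],[0.374,0.012,-0.927],-1],[[0.001,0,-0.003],[0.374,0.012,-0.927],-1],[[0.001,0,-0.003],[0.374,0.012,-0.927],-1]]'
cat > m.py <<'E'
from h import *
o=bot.get_obs();print(kn(24),RB.inv().apply(o['moment']).round(3),o['tau'].round(2)[5],o['contact_force'].round(1))
E
python3 m.py
python3 -m pendant '[[[0.001,0,-0.003],[0.374,0.012,-0.927],-1],[[0.001,0,-0.003],[0.374,0.012,-0.927],-1],[[0.001,0,-0.003],[0.374,0.012,-0.927],-1],[[0,0,0],[0,0,0],-1],[[0,0,0],[0,0,0],-1],[[0,0,0],[0,0,0],-1],[[0,0,0],[0,0,0],-1],[[0,0,0],[0,0,0],-1],[[0,0,0],[0,0,0],-1],[[0,0,0],[0,0,0],-1]]'
python3 m.py
```

```text
time: 22.57
tool_pos: [624.6, -245.7, 241.4]
tcp_rot: [2.763, 0.068, 1.775]
contact_force: [0.7, -0.3, -1.1]
grip_width: 37.0
finger_force: 30.0
time: 23.4
tool_pos: [625.1, -245.8, 240.7]
tcp_rot: [2.931, -0.324, 0.623]
contact_force: [1.4, -0.2, -1.7]
grip_width: 37.3
finger_force: 30.0
(array([ 0.014, -0.   ,  0.063]), array([0.005, 0.006, 0.002]), array([-0.59,  0.44,  1.44,  0.27,  0.96,  0.27]), np.float64(0.556)) [-0.144  0.174  0.095] -1.83 [ 1.4 -0.2 -1.7]
time: 24.23
tool_pos: [625.0, -245.8, 240.5]
tcp_rot: [3.059, -0.376, 0.251]
contact_force: [1.2, 0.3, -0.8]
grip_width: 37.2
finger_force: 30.0
(array([0.015, 0.001, 0.069]), array([0.007, 0.004, 0.003]), array([-0.59,  0.44,  1.44,  0.27,  0.96,  0.63]), np.float64(0.203)) [-0.083  0.105  0.023] 0.02 [ 1.2  0.3 -0.8]
```

```bash
python3 -m pendant '[[[0.001,0,-0.003],[0.374,0.012,-0.927],-1],[[0.001,0,-0.003],[0.374,0.012,-0.927],-1],[[0.001,0,-0.003],[0.374,0.012,-0.927],-1],[[0.001,0,-0.003],[0.374,0.012,-0.927],-1],[[0,0,0],[0,0,0],-1],[[0,0,0],[0,0,0],-1],[[0,0,0],[0,0,0],-1],[[0,0,0],[0,0,0],-1],[[0,0,0],[0,0,0],-1],[[0,0,0],[0,0,0],-1]]' >/dev/null
python3 m.py
python3 -m pendant '[[[0.001,0,-0.003],[0.374,0.012,-0.927],-1],[[0.001,0,-0.003],[0.374,0.012,-0.927],-1],[[0,0,0],[0,0,0],-1],[[0,0,0],[0,0,0],-1],[[0,0,0],[0,0,0],-1],[[0,0,0],[0,0,0],-1],[[0,0,0],[0,0,0],-1],[[0,0,0],[0,0,0],-1],[[0,0,0],[0,0,0],-1],[[0,0,0],[0,0,0],-1]]' >/dev/null
python3 m.py
```

```text
(array([0.012, 0.   , 0.082]), array([0.008, 0.002, 0.003]), array([-0.59,  0.44,  1.44,  0.27,  0.96,  1.11]), np.float64(-0.277)) [-0.022  0.135  0.062] 0.02 [ 2.8 -0.3 -1.2]
(array([0.011, 0.001, 0.089]), array([ 0.009, -0.   ,  0.004]), array([-0.59,  0.44,  1.44,  0.27,  0.96,  1.35]), np.float64(-0.517)) [ 0.099  0.03  -0.01 ] 0.03 [ 3.   1.1 -1.1]
```

```bash
python3 -m pendant '[[[0.001,0,-0.003],[0.374,0.012,-0.927],-1],[[0.001,0,-0.003],[0.374,0.012,-0.927],-1],[[0.001,0,-0.003],[0.374,0.012,-0.927],-1],[[0,0,0],[0,0,0],-1],[[0,0,0],[0,0,0],-1],[[0,0,0],[0,0,0],-1],[[0,0,0],[0,0,0],-1],[[0,0,0],[0,0,0],-1],[[0,0,0],[0,0,0],-1],[[0,0,0],[0,0,0],-1]]' >/dev/null
python3 m.py
python3 -m pendant '[[[0.001,0,-0.003],[0.374,0.012,-0.927],-1],[[0.001,0,-0.003],[0.374,0.012,-0.927],-1],[[0,0,0],[0,0,0],-1],[[0,0,0],[0,0,0],-1],[[0,0,0],[0,0,0],-1],[[0,0,0],[0,0,0],-1],[[0,0,0],[0,0,0],-1],[[0,0,0],[0,0,0],-1],[[0,0,0],[0,0,0],-1],[[0,0,0],[0,0,0],-1]]'
python3 m.py
```

```text
(array([0.009, 0.   , 0.099]), array([ 0.009, -0.003,  0.004]), array([-0.59,  0.44,  1.44,  0.27,  0.96,  1.71]), np.float64(-0.877)) [ 0.116 -0.01  -0.02 ] 0.01 [ 2.7  1.2 -0.6]
time: 27.57
tool_pos: [625.1, -247.0, 239.8]
tcp_rot: [-2.796, -0.169, -1.11]
contact_force: [-0.4, -5.0, 0.6]
grip_width: 37.3
finger_force: 30.0
(array([0.012, 0.039, 0.094]), array([ 0.025, -0.002,  0.01 ]), array([-0.59,  0.45,  1.44,  0.27,  0.96,  1.94]), np.float64(-1.113)) [-1.027  0.484  0.482] 0.45 [-0.4 -5.   0.6]
```

The moment about the knob axis jumped to 0.48 N m after about 9.1 rad of turning, so the stop is reached. I'll release and back off.

```bash
python3 -m pendant '[[[0,0,0],[0,0,0],0.05],[[0,0,0],[0,0,0],0.05],[[0,0,0],[0,0,0],0.05],[[0,0,0],[0,0,0],0.05],[[0,0,0],[0,0,0],0.05],[[-0.15,-0.005,0.37],[0,0,0],0.05],[[-0.22,-0.005,0.55],[0,0,0],0.05],[[-0.3,-0.01,0.74],[0,0,0],0.05],[[-0.37,-0.01,0.92],[0,0,0],0.05],[[-0.37,-0.01,0.92],[0,0,0],0.05]]'
python3 -m pendant '[[[-0.8,0,0.5],[0,0,0],0.05],[[-0.8,0,0.5],[0,0,0],0.05],[[-0.8,0,0.5],[0,0,0],0.05],[[-0.8,0,0.5],[0,0,0],0.05],[[-0.8,0,0.5],[0,0,0],0.05],[[-0.8,0,0.2],[0,0,0],0.05],[[-0.8,0,0],[0,0,0],0.05],[[0,0,0],[0,0,0],0.05],[[0,0,0],[0,0,0],0.05],[[0,0,0],[0,0,0],0.05]]'
python3 - <<'E'
from h import *
np.set_printoptions(precision=1,suppress=True)
t=bot.capture("top");s=bot.capture("side");print([o[:3] for o in blobs(t,(415,165,460,215),*OR,30)],[o[:3] for o in blobs(t,(405,190,460,260),*BL,20)],[o[:3] for o in blobs(s,(340,250,410,300),*BL,20)])
g=OB+RB.apply([-9.5,-.3,56]); k=g+RB.apply([72,0,9.5]); print("knob exp",proj("top",k),proj("side",k))
cv2.imwrite("pics/c8.png",np.hstack([cv2.resize(s[215:315,340:440],(400,400),interpolation=2),cv2.resize(t[150:270,380:500],(400,400),interpolation=2)]))
E
```

```text
time: 28.4
tool_pos: [582.1, -246.6, 345.9]
tcp_rot: [-2.795, -0.165, -1.113]
contact_force: [0.4, -0.7, 1.3]
grip_width: 48.2
finger_force: 0.0
time: 29.23
tool_pos: [415.1, -246.9, 426.0]
tcp_rot: [-2.794, -0.166, -1.114]
contact_force: [0.5, -0.3, 0.6]
grip_width: 48.5
finger_force: 0.0
[([433.9, 183.3], 236, [423, 177, 22, 13]), ([440.5, 201.2], 222, [432, 193, 18, 18])] [([434.4, 213.1], 191, [420, 209, 30, 8]), ([432.9, 250.0], 201, [418, 247, 30, 7])] [([393.3, 265.6], 153, [384, 256, 19, 21]), ([365.3, 285.6], 197, [355, 275, 20, 24])]
knob exp [438.5 201. ] [397.5 248. ]
```

View pics/c8.png

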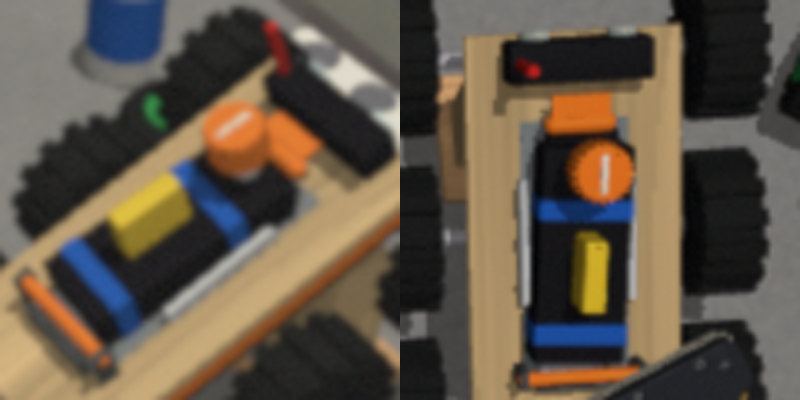

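The pack lies flat with the latch at its rest pixel (433.9,183.3). The knob's white mark runs along the pack axis, which is its home direction. The knob has shifted about 1.6 px sideways, so I'll check the pack's yaw and lateral offset.

Run:
```python
from h import *
np.set_printoptions(precision=2,suppress=True)
t=bot.capture("top")
def bp(uv,zb):
    o,d=ray("top",uv); n=RB.apply([0,0,1]); return RB.inv().apply(o+d*(((OB-o)@n+zb)/(d@n))-OB)
for nm,c,b,z in(("strap",BL,(405,190,460,260),34),("rib",YE,(415,210,455,250),66),("knob",OR,(415,190,460,215),79),("bar",OR,(405,250,460,275),27)):
    for o in blobs(t,b,*c,20):
        P=np.array([bp(q,z) for q in o[3]]); print(nm,bp(o[0],z),"box",P[:,:2].round(1).tolist())
for o in blobs(cv2.imread("pics/t6.png"),(415,190,460,215),*OR,20): print("knob before",bp(o[0],86.5))
m=cv2.inRange(t[193:212,431:450],(140,140,140),(255,255,255)); p=np.argwhere(m)[:,::-1].astype(np.float32); print("mark",len(p),cv2.fitLine(p,2,0,.01,.01).ravel())
```

```text
strap [29.88  2.05 34.  ] box [[41.4, 34.9], [37.3, -31.5], [21.1, -31.4], [25.2, 35.2]]
strap [-56.93   6.48  34.  ] box [[-47.6, 41.0], [-51.8, -26.4], [-66.2, -26.3], [-61.9, 41.3]]
rib [-7.15  1.98 66.  ] box [[20.4, 10.2], [19.3, -7.7], [-33.6, -7.3], [-32.5, 10.8]]
knob [64.13 -1.63 79.  ] box [[83.4, 16.8], [81.1, -20.4], [43.4, -20.2], [45.7, 17.3]]
bar [-88.99   1.99  27.  ] box [[-83.8, 38.4], [-84.2, -37.4], [-94.2, -37.8], [-93.8, 38.1]]
knob before [63.63  3.64 86.5 ]
mark 12 [ 0.03 -1.   10.08  8.58]
```

The pack is yawed by about 0.06 rad against the 0.08 limit, twisted by the stop torque. That's marginal and there is plenty of time, so I'll re-grip the rib at the fitted pose to straighten it.

```bash
python3 -m pendant '[[[0.36,0,-0.38],[-0.348,-0.011,0.862],0.1],[[0.36,0,-0.38],[-0.348,-0.011,0.862],0.1],[[0.36,0,-0.38],[-0.348,-0.011,0.862],0.1],[[0.36,0,-0.38],[-0.348,-0.011,0.862],0.1],[[0.36,0,-0.38],[-0.348,-0.011,0.862],0.1],[[0.36,0,-0.38],[-0.348,-0.011,0.862],0.1],[[0.36,0,-0.38],[-0.348,-0.011,0.862],0.1],[[0.36,0,-0.38],[-0.348,-0.011,0.862],0.1],[[0.36,0,-0.38],[-0.348,-0.011,0.862],0.1],[[0.36,0,-0.38],[-0.348,-0.011,0.862],0.1]]'
cat > st.py <<'E'
from h import *
o=bot.get_obs(); Rt=R.from_euler('xyz',[-3.141,.377,-3.1085])*R.from_euler('z',np.pi)
t=np.array([566.8,-247.0,196.1])
for z in(55,4): print(z,((t+RB.apply([0,0,z])-o['tool_pos'])/30).round(3))
print(((Rt*R.from_euler('xyz',o['tcp_rot']).inv()).as_rotvec()/.12).round(3),o['joint_positions'].round(2))
E
python3 st.py
```

```text
time: 30.22
tool_pos: [524.1, -246.5, 310.2]
tcp_rot: [3.14, -0.383, 0.038]
contact_force: [-0.9, -0.3, -0.1]
grip_width: 50.2
finger_force: 0.0
55 [ 0.736 -0.04  -2.102]
4 [ 1.373 -0.019 -3.679]
[ 0.007  0.053 -0.035] [-0.71  0.23  1.56  0.29  1.08  0.73]
```

```bash
python3 -m pendant '[[[0.18,-0.01,-0.52],[0.007,0.053,-0.035],0.1],[[0.18,-0.01,-0.52],[0,0,0],0.1],[[0.18,-0.01,-0.52],[0,0,0],0.1],[[0.196,-0.01,-0.54],[0,0,0],0.1],[[0.127,0.004,-0.315],[0,0,0],0.1],[[0.127,0.004,-0.315],[0,0,0],0.1],[[0.127,0.004,-0.315],[0,0,0],0.1],[[0.127,0.004,-0.315],[0,0,0],0.1],[[0.127,0.004,-0.315],[0,0,0],0.1],[[0,0,0],[0,0,0],0.1]]'
python3 st.py
python3 -m pendant '[[[0,0,0],[0,0,0],-1],[[0,0,0],[0,0,0],-1],[[0,0,0],[0,0,0],-1],[[0,0,0],[0,0,0],-1],[[0,0,0],[0,0,0],-1],[[0,0,0],[0,0,0],-1],[[0,0,0],[0,0,0],-1],[[0,0,0],[0,0,0],-1],[[0,0,0],[0,0,0],-1],[[0,0,0],[0,0,0],-1]]'
python3 st.py
```

```text
time: 31.05
tool_pos: [564.0, -247.0, 199.0]
tcp_rot: [-3.139, -0.375, 0.026]
contact_force: [-0.5, 0.9, 0.4]
grip_width: 50.7
finger_force: 0.0
55 [-0.592 -0.023  1.603]
4 [ 0.044 -0.002  0.027]
[-0.025 -0.014  0.049] [-0.65  0.39  1.64  0.32  0.84  0.71]
time: 31.88
tool_pos: [564.1, -247.8, 201.6]
tcp_rot: [-3.142, -0.378, 0.027]
contact_force: [-2.2, -0.6, 4.4]
grip_width: 15.9
finger_force: 29.6
55 [-0.598  0.003  1.516]
4 [ 0.039  0.024 -0.061]
[-0.005  0.01   0.053] [-0.65  0.39  1.64  0.32  0.84  0.71]
```

```bash
python3 -m pendant '[[[0,0,0],[0,0,0],-1],[[0,0,0],[0,0,0],0.1],[[0,0,0],[0,0,0],0.1],[[0,0,0],[0,0,0],0.1],[[0,0,0],[0,0,0],0.1],[[0,0,0],[0,0,0],0.1],[[-0.1,-0.003,0.26],[0,0,0],0.1],[[-0.2,-0.005,0.5],[0,0,0],0.1],[[-0.3,-0.01,0.74],[0,0,0],0.1],[[-0.3,-0.01,0.74],[0,0,0],0.1]]'
python3 -m pendant '[[[-0.7,0,0.7],[0,0,0],0.1],[[-0.7,0,0.7],[0,0,0],0.1],[[-0.7,0,0.7],[0,0,0],0.1],[[-0.7,0,0.7],[0,0,0],0.1],[[-0.7,0,0.5],[0,0,0],0.1],[[-0.7,0,0.2],[0,0,0],0.1],[[-0.5,0,0],[0,0,0],0.1],[[0,0,0],[0,0,0],0.1],[[0,0,0],[0,0,0],0.1],[[0,0,0],[0,0,0],0.1]]'
python3 - <<'E'
from h import *
np.set_printoptions(precision=2,suppress=True)
t=bot.capture("top");s=bot.capture("side")
def bp(uv,zb):
    o,d=ray("top",uv); n=RB.apply([0,0,1]); return RB.inv().apply(o+d*(((OB-o)@n+zb)/(d@n))-OB)
for nm,c,b,z in(("strap",BL,(405,190,460,260),34),("rib",YE,(415,210,455,250),66),("knob+latch",OR,(415,170,460,215),79),("bar",OR,(405,250,460,275),27)):
    for o in blobs(t,b,*c,20):
        P=np.array([bp(q,z) for q in o[3]]); print(nm,o[0],o[1],bp(o[0],z),"box",P[:,:2].round(1).tolist())
cv2.imwrite("pics/c9.png",np.hstack([cv2.resize(s[215:315,340:440],(400,400),interpolation=2),cv2.resize(t[150:270,380:500],(400,400),interpolation=2)]))
E
```

```text
time: 32.72
tool_pos: [536.5, -248.1, 269.0]
tcp_rot: [-3.14, -0.377, 0.026]
contact_force: [0.6, -0.4, -0.2]
grip_width: 50.3
finger_force: 0.0
time: 33.55
tool_pos: [396.5, -248.4, 373.5]
tcp_rot: [-3.141, -0.378, 0.026]
contact_force: [-0.1, 0.4, -0.8]
grip_width: 50.5
finger_force: 0.0
strap [433.7, 213.1] 188 [29.98  3.65 34.  ] box [[41.6, 37.2], [37.5, -29.2], [21.2, -29.1], [25.3, 37.4]]
strap [433.2, 250.1] 199 [-57.22   5.78  34.  ] box [[-47.7, 38.7], [-51.8, -26.4], [-68.6, -26.3], [-64.5, 39.0]]
rib [437.8, 232.0] 168 [-7.61  1.99 66.  ] box [[20.4, 10.2], [19.4, -5.4], [-33.5, -5.0], [-32.5, 10.8]]
knob+latch [433.9, 183.3] 234 [104.41  12.45  79.  ] box [[116.8, 37.4], [117.8, -8.2], [91.6, -10.2], [90.7, 35.6]]
knob+latch [439.3, 201.3] 221 [64.07  1.01 79.  ] box [[83.5, 19.0], [81.2, -18.2], [43.5, -18.0], [45.8, 19.5]]
bar [435.0, 262.5] 131 [-89.34   0.35  27.  ] box [[-83.5, 38.4], [-84.7, -37.4], [-94.9, -37.8], [-93.8, 38.1]]
```

View pics/c9.png

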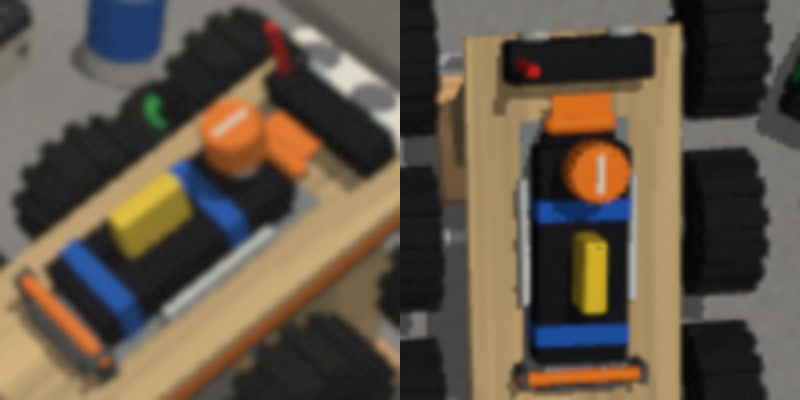

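The final view shows the pack straight (yaw about 0.025 rad), flat and latched. The knob mark is aligned with the pack axis, consistent with the torque stop, and the gripper is clear. Handing in.

```bash
python3 -c "
from plant import bot
print(bot.close_job())"
```

```text
the job is handed in; nothing more can be done
None
```

The pack is hooked under the bar and latched flat in the bay, the knob is screwed to its stop and released, and I handed the job in at about 34 s; `close_job()` gave no verdict.

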